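# Load the ink tank and clamp it home

### The job

Load the black ink tank upright into the open bay of the poster printer's ink station and let go of it, then swing the hinged clamp lever over and press it down until it has driven the tank fully home onto the bottom stop, so that the clamp holds it there firmly. The tank is brittle: press gently once it has bottomed, without forcing the lever. Leave the tumbler, the green pot and the tape roll where they stand.

Things in the scene. Friction and masses are not known exactly. Their poses are not given: they have to be found in the camera images.
- tank_centre (a point): The ink tank: a loose closed black plastic box with a pale blank label round it, 36 x 60 mm in plan (x by y) and 85 mm tall, about 0.15 kg, standing upright on the table. The point is its centre, 42.5 mm above its underside. x is its 36 mm direction (the easy grasp), y its 60 mm direction, z up. Either of the two ways round fits the bay.
- station: The ink station: a fixed white plastic base, 130 x 300 mm (x by y), 12 mm thick, with the grey bay, the clamp and, along its +x side (x = 85 to 125 mm), a 48 mm tall, 240 mm long housing. Origin at table level under the centre of the bay; z up; the clamp's hinge, with two posts 140 mm tall, is on its +y side at y = 105 mm.
- bay (a point): Centre of the bay's mouth, 55 mm above the table; axes as the station's. The bay is a rectangular pocket, 39 x 63 mm inside (x by y): 1.5 mm clearance a side for the tank with its 36 mm direction along x. Walls 5 mm thick; their top 7 mm flares outward by about 4 mm.
- hinge (a point): The middle of the clamp's hinge pin, 127 mm above the table, 105 mm from the bay's centre towards the station's +y. The pin lies along the station's x.
- clamp (a joint): Angle of the clamp lever, rad: 0 when it lies level over the bay, pointing to the station's -y; grows as it opens; 1.57 upright, more leaning away; range -0.2 to 2.05. The stiff hinge (about 1.4 N m friction, some damping) stays wherever it is left, also under load. It meets the unseated tank at about 0.135 rad; the tank comes home somewhere between -0.1 and +0.06 rad.
- handle (a point): Grip point on the clamp's round handle bar, 14 mm thick, 85 mm long, along the hinge direction, sticking out from the lever's end to the station's -x. The point is on the bar's axis, 45 mm from the lever's middle, 215 mm from the hinge axis. Push needed here: 6 to 8 N to swing and drive the tank; at the bottom stop it climbs steeply: 11 to 14 N seats it firmly, over 18 N overloads it.
- tumbler: Bystander: steel drinking bottle with a black cap, 72 mm wide, 170 mm tall; origin under its centre.
- pot: Bystander: open green plastic paint pot, 84 mm wide, 75 mm tall; origin under its centre.
- tape: Bystander: roll of pale tape lying flat, 90 mm wide, 20 mm tall; origin under its centre.
- bed_rest (a point): Point in the middle of the bay, 36 mm above the table (fixed): here the sprung bed first carries the tank's underside. The bed yields under 2 to 6 N and lets the tank go down 7 to 21 mm to a rigid bottom stop. The stop's height differs by that much from start to start and is not measured, only felt.
- nose (a point): Lowest point (unloaded, at joint value 0) of the clamp's rubber roller-shaped nose, 105 mm from the hinge axis and 20 mm below the lever's middle line; it presses on the middle of the tank's top. The nose is sprung and gives about 1 mm per 12 N. The lever is a flat steel bar 18 mm wide and 10 mm thick.
There are look-alikes about, which are no part of the job. Of the things that look like the part that bears tank_centre, the largest one is meant.

How it is judged (in metres and radians):
On the way:
1. the tank stands upright in the bay on the sprung bed, let go, the clamp still off it (z of tank_centre in the frame of station below 0.082 m and horizontal distance between tank_centre and bay below 0.004 m and angle between tank_centre's own z axis and vertical below 0.1 rad and contact force between each of the fingers, clamp and tank below 0.1 N), for 0.2 s.
At the end, for the whole second after the job is handed in: The tank stands upright (within 0.06 rad) in the bay, within 4 mm of its centre, pressed down at least 5.5 mm from where the sprung bed first carried it, at rest, and the clamp by itself holds it down with more than 8.5 N, which is possible only when it sits on the bottom stop (contact force between clamp and tank above 8.5 N and z of tank_centre in the frame of station below 0.073 m and horizontal distance between tank_centre and bay below 0.004 m and angle between tank_centre's own z axis and vertical below 0.06 rad and linear speed of tank below 0.01 m/s); the robot touches nothing.
It fails at once if the clamp crushes the tank (more than 30 N on it) (contact force between clamp and tank above 30 N).
It fails at once if a bystander is moved by more than 30 mm (distance of any of tumbler, pot, tape from where it was at the start of the episode above 0.03 m).
It also fails if it takes over 72 s, if anything falls off the work surface, if the arm or the gripper's body presses on something with over 40 N, if the wrist force passes 120 N, or if a joint passes its speed limit or range.

### The arm

A 6-joint arm with a two-finger parallel gripper is mounted at the origin on the work surface. World frame = base frame: x ahead of the robot, y to its left, z up, the work surface at z = 0. Lengths are in mm, angles in degrees, forces in N, time in s.
With the tool pointing down it reaches from about 350 to 775 mm from the base axis. Payload 7.3 kg.
Tool frame: the origin (TCP) lies midway between the tips of the shut fingers; the grasp point (between the pads) lies 19 mm behind it; x points along the fingers, y is the direction in which the jaws open and shut, and the axes are right-handed (so a half turn about x gives the same grasp; the last joint's range is limited). The gripper opens to 92 mm and grips with 3 to 60 N. Pads are 19 mm wide; open, the fingers measure 130 mm over their backs; the gripper's body (75 mm by 190 mm) begins 47 mm behind the grasp point.
Start: joints at [-77.636, 19.595, 87.324, -0, 73.075, -8.365], TCP at [185.851, -491.024, 226.741] pointing down, gripper open.
Joint ranges: [-145.02, 145.02], [-44.19, 115.74], [2.07, 154.8], [-57.11, 237.11], [16.16, 152.29], [-177.93, 177.93]. Speed limits (degrees/s): [147.25, 147.25, 180, 180, 180, 180].

### API

Orientations are given as [roll, pitch, yaw] about the fixed x, y, z axes, in that order (R = Rz(yaw) Ry(pitch) Rx(roll)).
In Python, from rig import arm, optics, monitor gives the robot as it stands. The module is installed in compiled form; this text tells all that it offers. Calls block until the motion is done:
- arm.move_pose(position, orientation): joint-space move of the TCP to a pose.
- arm.move_l(position, orientation=None, speed=150): straight line of the TCP; orientation=None keeps the orientation; speed is the mean speed in mm/s.
- arm.set_joints(angles): joint-space move.
- arm.command_gripper(opening): finger opening in mm; the grip force is fixed at half the most; returns when the fingers have stopped.
- arm.sleep(seconds).
- arm.ik(position, orientation): joint angles nearest the present ones, or None.
- optics.capture(name): name is "scene" or "top"; returns a dict with "color" (384x512x3 uint8, red, green, blue), "fx", "fy", "cx", "cy" (pixels), "world_from_camera" (4x4, takes a point from camera to world coordinates). Camera axes: x right, y down, z forward; pixel columns grow to the right and rows downward; lengths in mm; the calibration is good to about 2 mm. A picture is of the moment at which its call begins. There is no depth.
A pose or a line that the arm cannot do raises arm.Unreachable and nothing moves.
- arm.finish_job(): hands the job in, once; it reports no verdict.
Readings, each from a call of its own:
- monitor.current_time_s(): time.
- monitor.current_joints(): joint angles.
- monitor.current_joint_vel(): joint speeds.
- monitor.current_tau(): joint torques, N m.
- monitor.current_eef_pos(): TCP position.
- monitor.current_ee_rot(): TCP orientation.
- monitor.current_force(): force on the tool from outside, world axes, zero at the start.
- monitor.current_torque(): the same for the moment, N m.
- monitor.current_width(): finger opening in mm.
Only numpy, scipy, OpenCV 4.12 (cv2) and the standard library are available. Lean on these libraries where they do the work, as an engineer would, in place of code of your own. Each camera call takes 0.05 s, during which the arm holds its last target. There are 200 camera calls.

## Working session

There is one attempt and no reset: what is moved stays moved. The work goes in short steps, each a Python script; the robot and the scene stay as the last script left them, time stands still between calls to the robot, and variables do not carry over. Pictures are saved under pics/ and viewed, about 8 in all and at most 12, crops included, and the job is handed in when it is done.

```bash
mkdir -p pics
python3 - <<'E'
from rig import arm, optics, monitor
import cv2,numpy as np
for n in("scene","top"):
    c=optics.capture(n); cv2.imwrite(f"pics/{n}0.png",cv2.resize(c["color"][:,:,::-1],(800,600),interpolation=cv2.INTER_CUBIC))
    cv2.imwrite(f"pics/raw_{n}0.png",c["color"][:,:,::-1])
    print(n,c["fx"],c["fy"],c["cx"],c["cy"]);print(np.array(c["world_from_camera"]).round(4).tolist())
print(monitor.current_time_s(),monitor.current_ee_rot(),monitor.current_force())
E
```

```text
scene 381.40841560007345 381.40841560007345 254.83570376207004 191.6625709417448
[[0.6414, 0.6136, -0.4605, 1093.4916], [0.7672, -0.5159, 0.3812, -463.9768], [-0.0037, -0.5978, -0.8016, 940.9233], [0.0, 0.0, 0.0, 1.0]]
top 480.783937826805 480.783937826805 260.04689180507313 194.29884935990023
[[-0.026, -0.9902, 0.1374, 452.7812], [-0.9995, 0.0283, 0.0154, -104.2973], [-0.0191, -0.137, -0.9904, 1239.4469], [0.0, 0.0, 0.0, 1.0]]
0.1 [-98.12090511  89.92061247 102.60963043] [-0.47937858  0.20348025 -0.594594  ]
```

View pics/top0.png

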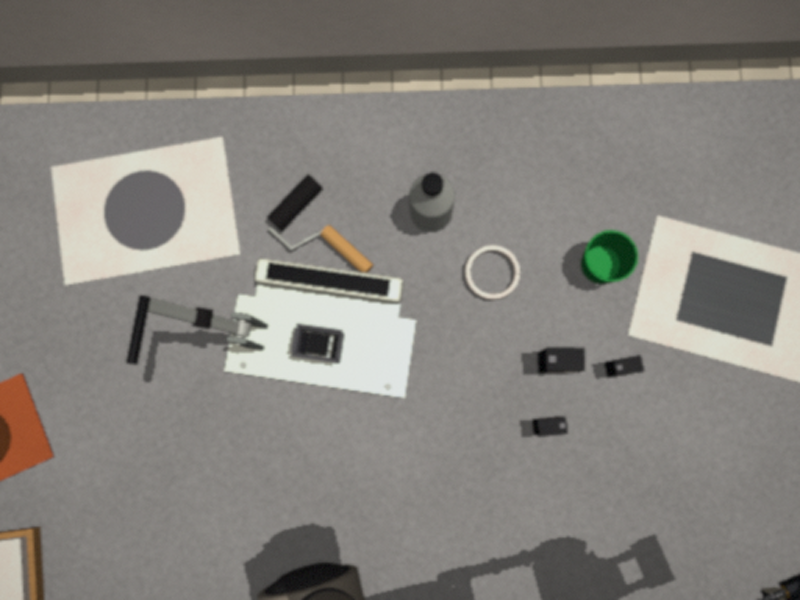

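View pics/scene0.png

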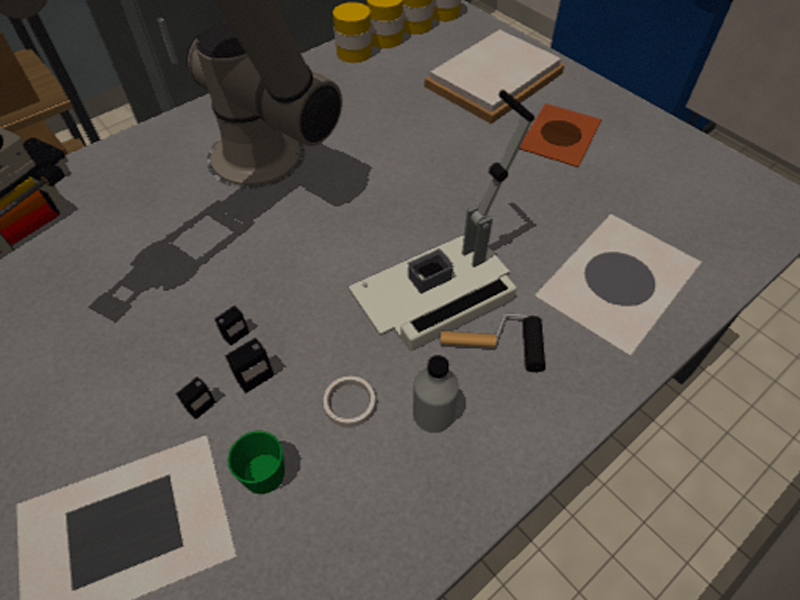

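Both views show three black boxes. In the top view they are at (562,360), (625,366) and (551,426). The one at (562,360) is clearly the largest, and it is at (250,365) in the scene view. The station's bay is at (317,343), and the open lever points to image-left, with its handle at (138,330). I'll confirm this in an enlarged composite crop.

Run:
```python
import cv2,numpy as np
t=cv2.imread("pics/raw_top0.png");s=cv2.imread("pics/raw_scene0.png")
a=t[205:285,325:425] # x8? 
b=t[160:260,140:270]
c=s[185:275,100:190]
f=lambda i,k:cv2.resize(i,None,fx=k,fy=k,interpolation=cv2.INTER_CUBIC)
cv=np.zeros((600,800,3),np.uint8)
A=f(a,4);B=f(b,6)[:, :780];C=f(c,3)
cv2.imwrite("pics/crop1.png",f(b,6))
cv[:320,:400]=A;cv[:270,400:670]=C
cv2.imwrite("pics/crop2.png",cv[:320])
```

```text
(no output)
```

View pics/crop2.png

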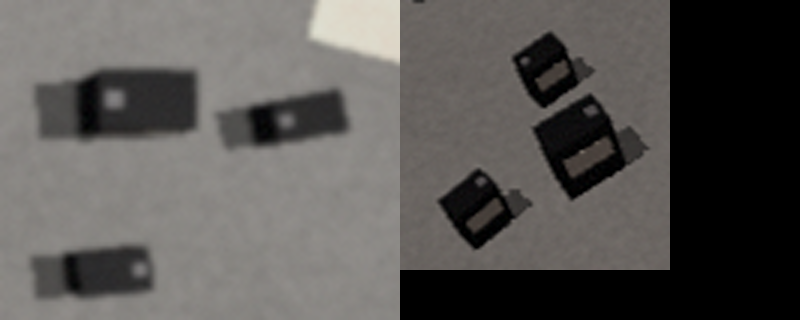

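View pics/crop1.png

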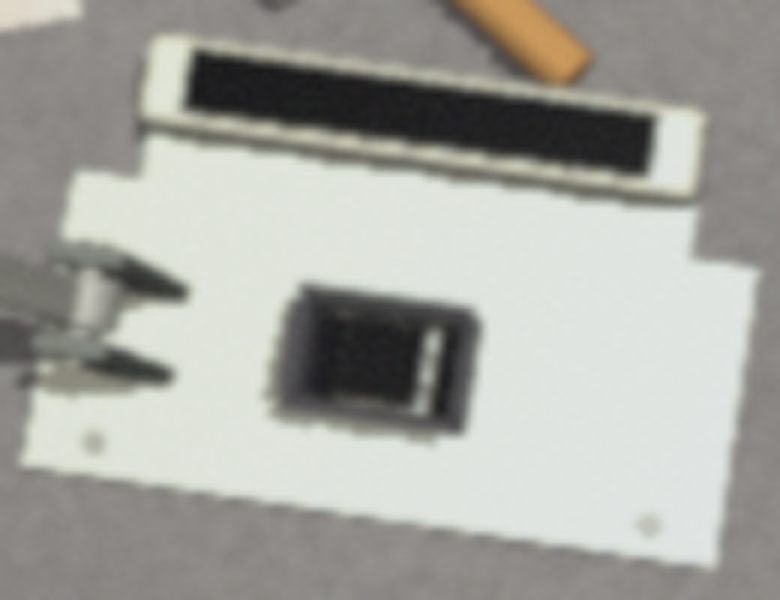

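Confirmed: the box at raw top (362,230) is about 58×37 mm on its top face, so it is the tank. The other two are smaller. Next I fit the poses to the corner points and check them in the scene camera.

```bash
cat > h.py <<'E'
import numpy as np, json
from scipy.optimize import least_squares
CAM={"top":(480.783937826805,260.04689180507313,194.29884935990023,[[-0.026,-0.9902,0.1374,452.7812],[-0.9995,0.0283,0.0154,-104.2973],[-0.0191,-0.137,-0.9904,1239.4469]]),
"scene":(381.40841560007345,254.83570376207004,191.6625709417448,[[0.6414,0.6136,-0.4605,1093.4916],[0.7672,-0.5159,0.3812,-463.9768],[-0.0037,-0.5978,-0.8016,940.9233]])}
def proj(cam,P):
    f,cx,cy,M=CAM[cam];M=np.array(M);q=(np.atleast_2d(P)-M[:,3])@M[:,:3]
    return np.c_[cx+f*q[:,0]/q[:,2],cy+f*q[:,1]/q[:,2]]
def tf(p,P): # p=(x,y,yaw rad)
    c,s=np.cos(p[2]),np.sin(p[2]);P=np.atleast_2d(np.array(P,float))
    return np.c_[p[0]+c*P[:,0]-s*P[:,1],p[1]+s*P[:,0]+c*P[:,1],P[:,2]]
def raw(p,k,off): return (np.array(p,float)+.5)/k-.5+np.array(off)
def fit(obs,p0): # obs list of (cam,localpts,pix)
    r=lambda p:np.concatenate([(proj(c,tf(p,L))-x).ravel() for c,L,x in obs])
    s=least_squares(r,p0,loss='soft_l1',x_scale=[1,1,.01]);return s.x,r(s.x).reshape(-1,2)
E
python3 - <<'E'
from h import *
# station
L=[(-65,150,12),(-65,-150,12),(65,-150,12),(65,150,12),(125,120,48),(125,-120,48),(85,-120,48),(85,120,48)]
X=raw([(22,465),(717,568),(758,270),(72,175),(150,36),(704,107),(697,194),(143,123)],6,(140,160))
ps,r=fit([("top",L,X)],[500,80,0]);print("station top",ps.round(3),np.rad2deg(ps[2]),r.round(1).tolist())
S=[(-65,-150,12),(65,-150,12),(125,-120,48),(125,120,48)]
XS=raw([(350,288),(383,333),(405,340),(517,288)],800/512,(0,0))
print("scene pred-obs",(proj("scene",tf(ps,S))-XS).round(1).tolist())
b,_=fit([("top",[(x,y,55) for x,y in((-24.5,-31.5-5),(24.5,-36.5),(24.5,36.5),(-24.5,36.5))],raw([(463,433),(479,310),(302,286),(277,412)],6,(140,160)))],ps);print("bay only",b)
# tank
T=[(18,30,85),(18,-30,85),(-18,-30,85),(-18,30,85)]
XT=raw([(100,70),(197,70),(197,130),(100,137)],4,(325,205))
pt,r=fit([("top",T,XT)],[450,-270,0]);print("tank top",pt,np.rad2deg(pt[2]),r.round(1).tolist())
print("tank scene pred",(( proj("scene",tf(pt,[(18,30,85),(18,-30,85),(-18,-30,85),(-18,30,85),(18,30,0),(18,-30,0),(-18,-30,0)]))-[100,185]+.5)*3-.5+[400,0]).round(0).tolist())
h=[0,105,127]
for q in np.arange(1.5,2.06,.1):
    P=tf(ps,[(d,105-215*np.cos(q),127+215*np.sin(q)) for d in(0,-45,-90)])
    print(round(q,2),P[1].round(0),(proj("top",P)*800/512).round(0).tolist(),(proj("scene",P)*800/512).round(0).tolist())
for n,pp in(("tumbler",(432,215)),):pass
E
```

```text
station top [ 5.58003e+02  5.77170e+01 -1.66000e-01] -9.523565037949577 [[-0.0, 1.0], [0.3, 0.3], [0.5, -0.5], [0.3, -0.5], [-0.5, -1.0], [0.9, -0.1], [-0.2, 1.0], [-2.0, -0.1]]
scene pred-obs [[-2.0, -1.0], [-2.6, 0.5], [2.9, -0.1], [0.5, -1.4]]
bay only [ 5.58008360e+02  5.67545626e+01 -1.55418401e-01]
tank top [ 5.20037987e+02 -3.27204060e+02 -9.62436626e-03] -0.5514355673056356 [[-0.8, 0.5], [0.1, 0.1], [0.8, 0.2], [-0.1, -1.1]]
tank scene pred [[609.0, 118.0], [549.0, 156.0], [529.0, 128.0], [588.0, 91.0], [626.0, 166.0], [570.0, 202.0], [550.0, 176.0]]
1.5 [528. 154. 341.] [[211.0, 313.0], [205.0, 350.0], [198.0, 387.0]] [[484.0, 127.0], [468.0, 112.0], [452.0, 98.0]]
1.6 [532. 175. 342.] [[194.0, 310.0], [187.0, 347.0], [180.0, 384.0]] [[495.0, 122.0], [478.0, 108.0], [463.0, 94.0]]
1.7 [536. 196. 340.] [[177.0, 308.0], [170.0, 345.0], [163.0, 382.0]] [[505.0, 119.0], [489.0, 105.0], [473.0, 91.0]]
1.8 [539. 217. 336.] [[161.0, 306.0], [154.0, 343.0], [147.0, 380.0]] [[515.0, 117.0], [499.0, 103.0], [483.0, 89.0]]
1.9 [542. 237. 330.] [[146.0, 305.0], [139.0, 341.0], [132.0, 377.0]] [[525.0, 116.0], [508.0, 102.0], [493.0, 88.0]]
2.0 [546. 257. 322.] [[133.0, 303.0], [126.0, 339.0], [119.0, 375.0]] [[533.0, 116.0], [517.0, 102.0], [501.0, 89.0]]
```

```bash
cat >> h.py <<'E'
def ori(jaw_deg): return [0,90,jaw_deg-90]   # tool down, jaws along azimuth jaw_deg
E
python3 - <<'E'
from h import *
from rig import arm,optics,monitor
import cv2
psi=-9.3
for P,j in(((521,-326,53),-.5),((558,57,100),psi),((543,241,311),psi+90),((488,-66,108),psi+90)):
    for d in(0,180,-180): 
        q=arm.ik(P,ori(j+d)); print(P,j+d,None if q is None else np.round(q,0))
jt=-1+180
q=arm.ik((521,-326,150),ori(jt)); print(q)
arm.set_joints(q)
arm.command_gripper(75)
arm.move_l((521,-326,53),ori(jt),120)
arm.command_gripper(20);print("w",monitor.current_width(),monitor.current_force())
arm.move_l((521,-326,175),None,150)
print("w",monitor.current_width(),monitor.current_force(),monitor.current_eef_pos(),monitor.current_time_s())
E
```

```text
(521, -326, 53) -0.5 [-39.  39.  84.  -0.  57. -39.]
(521, -326, 53) 179.5 [-39.  39.  84.  -0.  57. 141.]
(521, -326, 53) -180.5 [-39.  39.  84.  -0.  57. 141.]
(558, 57, 100) -9.3 [-2. 31. 91. -0. 58.  7.]
(558, 57, 100) 170.7 [  -2.   31.   91.    0.   58. -173.]
(558, 57, 100) -189.3 [  -2.   31.   91.    0.   58. -173.]
(543, 241, 311) 80.7 [ 17.  25.  67.  -0.  89. -64.]
(543, 241, 311) 260.7 [ 17.  25.  67.   0.  89. 116.]
(543, 241, 311) -99.3 [ 17.  25.  67.   0.  89. 116.]
(488, -66, 108) 80.7 [-17.  24. 102.  -0.  54. -97.]
(488, -66, 108) 260.7 [-17.  24. 102.  -0.  54.  83.]
(488, -66, 108) -99.3 [-17.  24. 102.  -0.  54.  83.]
[-39.17600663  32.63443618  78.64695374   0.          68.71861008
 141.82399337]
w 35.86032769149826 [ 0.83425285  0.06413197 -0.53078336]
w 35.821510438606936 [-0.0505015   0.99965187 -1.83708824] [ 520.46471593 -325.58837191  173.86714189] 5.4833
```

Run:
```python
from h import *
from rig import arm,optics,monitor
import cv2
o=ori(-9.3)
arm.move_pose((545,-50,175),o)
arm.move_l((558,57,130),o,120)
arm.sleep(.3)
ims=[]
for n in("top","scene"):
    c=optics.capture(n)["color"][:,:,::-1];cv2.imwrite(f"pics/raw_{n}1.png",c);ims.append(c)
a=cv2.resize(ims[0][160:260,140:270],None,fx=4,fy=4,interpolation=cv2.INTER_CUBIC)
b=cv2.resize(ims[1][90:240,230:345],None,fx=2.66,fy=2.66,interpolation=cv2.INTER_CUBIC)
v=np.zeros((400,840,3),np.uint8);v[:400,:520]=a;v[:b.shape[0],520:520+b.shape[1]]=b
cv2.imwrite("pics/over1.png",v[:,:800]);
print(monitor.current_eef_pos(),monitor.current_width(),monitor.current_force(),monitor.current_time_s())
```

```text
[558.02880972  56.79276697 130.09567874] 35.88513269143124 [ 0.39598512  0.0268496  -1.50672533] 9.1833
```

View pics/over1.png

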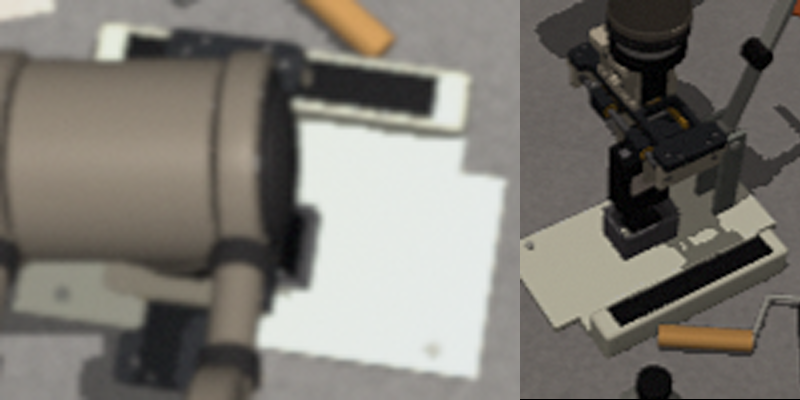

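Run:
```python
from h import *
import cv2
im=cv2.imread("pics/raw_scene1.png");k=11;o=np.array([245,140])
c=cv2.resize(im[140:192,245:310],None,fx=k,fy=k,interpolation=cv2.INTER_CUBIC)
c=np.clip(c.astype(float)*1.8+25,0,255).astype(np.uint8)
u=np.hstack([c])
def dr(p,L,col): 
    q=((proj("scene",tf(p,L))-o+.5)*k-.5).astype(np.int32);cv2.polylines(u,[q],True,col,1);print(q.tolist())
R=lambda a,b,z:[(-a,-b,z),(a,-b,z),(a,b,z),(-a,b,z)]
ps=(558.,57.2,np.deg2rad(-9.2))
dr(ps,R(24.5,36.5,55),(0,255,255)); dr(ps,R(24.5,36.5,12),(0,255,0))
dr((558,56.8,np.deg2rad(-9.3)),R(18,30,77),(255,0,255))
cv2.imwrite("pics/over2.png",u);print(u.shape)
```

```text
[[170, 320], [264, 439], [489, 333], [392, 218]]
[[169, 418], [260, 536], [479, 431], [385, 317]]
[[202, 275], [272, 363], [460, 275], [388, 190]]
(572, 715, 3)
```

View pics/over2.png

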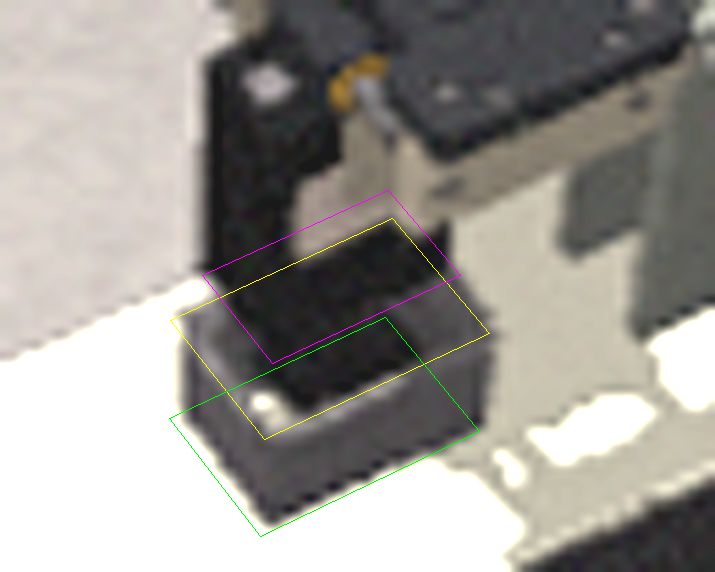

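The scene crop shows the tank's dark lower part over the mouth. The bay corners are at (270,435) and (490,335), within about 6 px (roughly 1 mm) of the model. The fit agrees with the flare's capture range, so I'll lower with force guarding.

Run:
```python
from h import *
from rig import arm,optics,monitor
f0=np.mean([monitor.current_force() for _ in range(5)],0)
for z in [115,110,107,104,101,98,95,93,91,90,89,88]:
    arm.move_l((558,57,z),None,40)
    f=np.array(monitor.current_force())-f0
    print(z,np.array(monitor.current_eef_pos()).round(1),f.round(1),monitor.current_width().__round__(2))
    if f[2]>5 or np.hypot(f[0],f[1])>9: print("stop");break
print(monitor.current_time_s())
```

```text
115 [557.9  57.  114.7] [0.2 0.3 0.1] 36.09
110 [557.8  57.  109.7] [-0.7 -0.2  0.2] 35.68
107 [557.9  57.  106.8] [-0.6 -0.9  0.2] 36.19
104 [558.5  57.3 104.2] [0.8 2.6 1.1] 35.8
101 [559.1  58.1 101.9] [0.7 6.1 5.6] 35.8
stop
10.7333
```

```bash
cat > ins.py <<'E'
from h import *
from rig import arm,optics,monitor
f0=np.array([.3,0,-1.5])
p=np.array([558.5,59.5,104.]);arm.move_l(p,None,40)
for i in range(40):
    f=np.mean([monitor.current_force() for _ in range(3)],0)-f0
    print(p.round(1),np.array(monitor.current_eef_pos()).round(1),f.round(1))
    lat=np.hypot(f[0],f[1])
    if p[2]<=88: break
    if lat>2: p[:2]+=np.clip(.25*f[:2],-1,1)
    if f[2]>12: p[2]+=1
    elif lat<5 and f[2]<6: p[2]-=1.5 if p[2]>91 else 1
    elif lat<2: break
    arm.move_l(p,None,40)
print(monitor.current_width(),monitor.current_time_s())
E
python3 ins.py
```

```text
[558.5  59.5 104. ] [558.2  59.3 103.8] [ 0.7  0.6 -0.6]
[558.5  59.5 102.5] [558.1  59.3 102. ] [-0.3 -0.1 -0.1]
[558.5  59.5 101. ] [558.6  59.5 101. ] [-0.5  0.7  1.5]
[558.5  59.5  99.5] [558.6  59.6  99.4] [0.4 1.3 0.3]
[558.5  59.5  98. ] [558.5  59.6  97.7] [ 0.7  0.8 -1. ]
[558.5  59.5  96.5] [558.5  59.6  96.3] [ 1.6  1.5 -0.6]
[558.9  59.9  95. ] [558.7  59.7  94.8] [ 0.3  0.2 -0.6]
[558.9  59.9  93.5] [558.7  59.7  93.3] [-0.2  0.3  0.2]
[558.9  59.9  92. ] [558.8  59.8  91.9] [-0.6 -0.2  0.3]
[558.9  59.9  90.5] [558.8  59.9  90.4] [-0.1 -0.3 -0.3]
[558.9  59.9  89.5] [558.9  59.9  89.4] [ 0.6 -0.2  0.6]
[558.9  59.9  88.5] [559.1  59.9  88.7] [-1.3 -0.4  2.4]
[558.9  59.9  87.5] [559.   59.9  87.6] [-0.7  0.4  2.1]
35.74107306659978 13.9833
```

Run:
```python
from h import *
from rig import arm,optics,monitor
import cv2
arm.command_gripper(60)
arm.move_l((558.9,59.9,175),None,100)
arm.move_pose((470,-200,300),ori(-9.3+90))
print(monitor.current_joints(),monitor.current_time_s())
a=[]
for n,(x,y,w,h) in(("top",(80,160,190,100)),("scene",(230,45,125,180))):
    c=optics.capture(n)["color"][:,:,::-1];cv2.imwrite(f"pics/raw_{n}2.png",c)
    a.append(cv2.resize(c[y:y+h,x:x+w],None,fx=3 if n=="scene" else 2.0*1.14*1.0*0+2.2,fy=3 if n=="scene" else 2.2,interpolation=cv2.INTER_CUBIC))
c=cv2.imread("pics/raw_top2.png");t=cv2.resize(c[180:245,80:250],None,fx=4.7,fy=4.7,interpolation=cv2.INTER_CUBIC)[:305,:799]
s=cv2.imread("pics/raw_scene2.png");u=cv2.resize(s[50:125,280:350],None,fx=3.9,fy=3.9,interpolation=cv2.INTER_CUBIC)
w=cv2.resize(s[140:190,240:310],None,fx=5.8,fy=5.8,interpolation=cv2.INTER_CUBIC)
v=np.zeros((600,800,3),np.uint8);v[:t.shape[0],:t.shape[1]]=t;v[306:306+u.shape[0],:u.shape[1]]=u[:294];v[306:306+w.shape[0],300:300+w.shape[1]]=w[:294]
cv2.imwrite("pics/after.png",v)
```

```text
[-3.16245556e+01  1.53810452e+01  8.17431728e+01  6.38038326e-03
  8.29100387e+01 -1.12315889e+02] 17.4417
```

View pics/after.png

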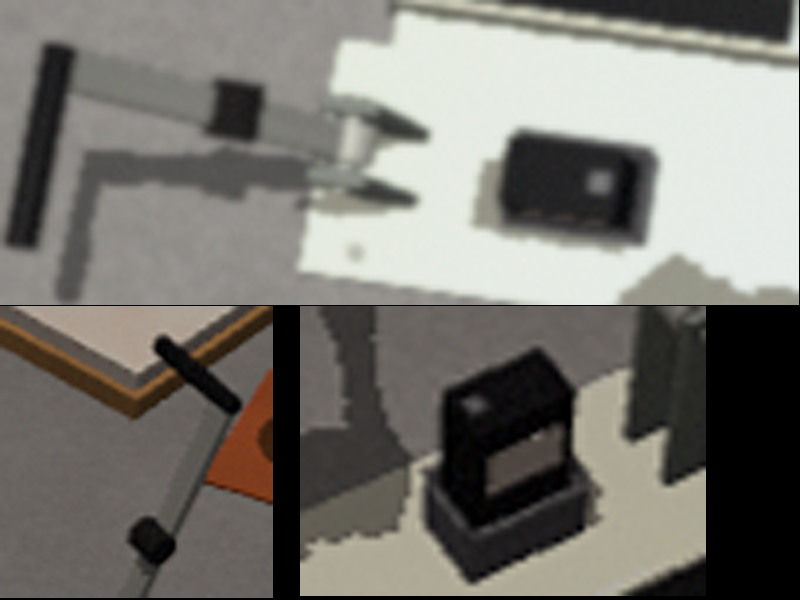

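The tank stands upright in the bay, with its top at (570,185) in the top crop. The bar ends are at (60,45) and (22,245) in the top crop and at (235,408) and (160,345) in the scene crop. Next I triangulate the bar.

Run:
```python
from h import *
t=raw([(60,48),(22,243)],4.7,(80,180)); s=raw([(235,101),(161,39)],3.9,(280,50))
E=[]
for i in(0,1):
    r=least_squares(lambda P:np.r_[(proj("top",P)[0]-t[i]),(proj("scene",P)[0]-s[i])],[540,240,330]);E.append(r.x);print(r.x.round(1),r.fun.round(2))
E=np.array(E);d=E[1]-E[0];print("len",np.linalg.norm(d),"azim of station x",np.rad2deg(np.arctan2(-d[1],-d[0])))
ps=(558.8,59,np.deg2rad(-9.4))
c,sn=np.cos(ps[2]),np.sin(ps[2])
for P in E:
    a=P[:2]-np.array(ps[:2]);print("station",(c*a[0]+sn*a[1]).round(1),(-sn*a[0]+c*a[1]).round(1),P[2].round(1))
# constrained: q,d1,d2
f=lambda v:np.concatenate([(proj(cm,tf(ps,[(v[k],105-215*np.cos(v[0]),127+215*np.sin(v[0]))]))[0]-o[k-1]) for cm,o in(("top",t),("scene",s)) for k in(1,2)])
r=least_squares(f,[1.9,0,-80],x_scale=[.01,1,1]);print(r.x.round(3),r.fun.round(1));q=r.x[0]
print(tf(ps,[(-45,105-215*np.cos(q),127+215*np.sin(q))]))
```

```text
[597.2 232.5 330.8] [-0.23 -0.18 -0.38  0.1 ]
[517.5 245.9 330.6] [-0.03 -0.03 -0.06  0.01]
len 80.80306490825926 azim of station x -9.544252747745865
station 9.5 177.4 330.8
station -71.3 177.6 330.6
[  1.918   9.337 -71.52 ] [-0.3 -0.   0.   0.1 -0.3  0.5 -0.1  0.4]
[[543.48773564 242.0287472  329.20224854]]
```

Triangulation agrees with the model (radius 216 mm, yaw −9.5°, lever at 1.91 rad). Now I grip the bar and swing it along the arc.

```bash
cat > swing.py <<'E'
from h import *
from rig import arm,optics,monitor
ps=(558.8,59,np.deg2rad(-9.5));D=-47;O=ori(80.5);Rr=215.5
def tcp(q,dz=0): 
    P=tf(ps,[(D,105-Rr*np.cos(q),127+Rr*np.sin(q)-19+dz)])[0];return P
def F(): # station-frame force (x,y,z)
    f=np.mean([monitor.current_force() for _ in range(4)],0);c,s=np.cos(ps[2]),np.sin(ps[2])
    return np.array([c*f[0]+s*f[1],-s*f[0]+c*f[1],f[2]])
E
python3 - <<'E'
from swing import *
q0=1.915
for q in np.arange(q0,-.15,-.2): assert arm.ik(tcp(q),O) is not None,q
arm.command_gripper(50)
arm.move_pose(tcp(q0,60),O)
print(monitor.current_eef_pos(),F())
arm.move_l(tcp(q0),O,80);print("at bar",F())
arm.command_gripper(5);print(monitor.current_width(),F(),monitor.current_time_s())
if 11<monitor.current_width()<17:
  for q in np.arange(q0-.06,1.2,-.08):
    arm.move_l(tcp(q),O,60);f=F()
    t=np.array([-(-np.sin(q)),0]) 
    rad=-f[1]*np.cos(q)+f[2]*np.sin(q); tan=f[1]*np.sin(q)+f[2]*np.cos(q)
    print(round(q,2),f.round(1),"rad",round(rad,1),"resist",round(tan,1),round(monitor.current_width(),2))
    if np.linalg.norm(f)>30: print("stop");break
print(monitor.current_time_s())
E
```

```text
[542.09807908 240.93593253 370.64030545] [-0.47383721 -0.64092795  0.52438315]
at bar [ 1.53594362 -0.06902817 -0.38434593]
13.058393117004503 [0.41380312 5.56947113 1.44273566] 21.2167
1.86 [0.1 5.4 2.1] rad 3.6 resist 4.6 13.24
1.78 [-0.7  5.5  5.4] rad 6.4 resist 4.3 13.01
1.69 [-2.2  4.6  6.5] rad 7.0 resist 3.8 12.74
1.61 [-3.8  4.6  8.9] rad 9.1 resist 4.2 13.02
1.53 [-3.4  3.3  8.1] rad 7.9 resist 3.6 13.13
1.45 [-2.4  4.3  6. ] rad 5.4 resist 5.0 12.98
1.37 [-4.3  2.5  5.9] rad 5.3 resist 3.6 13.27
1.29 [-4.4  3.6  5.1] rad 3.9 resist 4.9 12.85
1.21 [-4.1  3.   3.9] rad 2.6 resist 4.2 13.01
25.05
```

Run:
```python
from swing import *
for q in np.arange(1.13,.2,-.09):
    arm.move_l(tcp(q),O,60);f=F()
    rad=-f[1]*np.cos(q)+f[2]*np.sin(q); tan=f[1]*np.sin(q)+f[2]*np.cos(q)
    print(round(q,2),f.round(1),"rad",round(rad,1),"resist",round(tan,1),round(monitor.current_width(),2))
    if np.linalg.norm(f)>30: print("stop");break
p=np.array(monitor.current_eef_pos());a=p[:2]-ps[:2];c,s=np.cos(ps[2]),np.sin(ps[2])
print(p,(c*a[0]+s*a[1],-s*a[0]+c*a[1]),monitor.current_time_s())
```

```text
1.13 [-4.6  2.4  3.1] rad 1.8 resist 3.5 12.99
1.04 [-4.8  2.5  1.5] rad 0.0 resist 2.9 13.22
0.95 [-4.3  4.  -0.5] rad -2.8 resist 3.0 13.26
0.86 [-3.9  3.3  0.2] rad -2.0 resist 2.6 13.38
0.77 [-3.3  3.4 -1.9] rad -3.8 resist 1.0 12.76
0.68 [-3.3  3.6 -2.4] rad -4.3 resist 0.4 13.24
0.59 [-2.7  4.5 -3.3] rad -5.6 resist -0.2 12.96
0.5 [-2.9  6.1 -3. ] rad -6.8 resist 0.3 12.92
0.41 [-1.7  7.3 -3.6] rad -8.1 resist -0.4 13.07
0.32 [-0.4  7.7 -3.6] rad -8.5 resist -1.0 13.05
0.23 [-0.5  9.  -3.9] rad -9.7 resist -1.7 12.89
[494.14968863 -35.08655546 155.94036201] (np.float64(-48.23491051887372), np.float64(-103.46659406315432)) 30.2583
```

The reading is ambiguous while gripped, because hinge friction and radial preload mix. I'll let go and press from above with closed fingertips, which gives a clean one-sided push.

Run:
```python
from swing import *
arm.command_gripper(50)
p=np.array(monitor.current_eef_pos());arm.move_l(p+[0,0,55],O,120)
arm.command_gripper(0)
arm.sleep(.2);f0=F();print("f0",f0.round(2),monitor.current_width())
def tip(z,yy): P=tf(ps,[(D,yy,z)])[0];return P
z=195.;hist=[]
bar=lambda z:105-1.0-np.sqrt(max(0,215.5**2-(z-7-127)**2))
arm.move_l(tip(z,bar(175)),O,100)
step=4
while z>120:
    z-=step;arm.move_l(tip(z,bar(min(z,175))),O,25);f=F()-f0
    print(round(z,1),np.array(monitor.current_eef_pos()).round(1)[2],f.round(1))
    if f[2]>2: step=2
    if z<166: step=1.5
    if f[2]>9.3: print("pause");break
print(monitor.current_time_s())
```

```text
f0 [ 0.28 -0.47 -0.34] 0.04553780273951522
191.0 191.1 [-0.2  0.7  0.7]
187.0 186.8 [-0.9  0.9  0.4]
183.0 182.8 [-0.   0.2  0.7]
179.0 179.0 [ 0.2 -0.1  1.4]
175.0 175.2 [ 0.1 -2.5  3.2]
173.0 173.2 [-1.3 -3.2  4.9]
171.0 171.2 [-1.  -4.2  4.5]
169.0 169.1 [-1.4 -3.   5.3]
167.0 167.1 [-1.  -2.8  4. ]
165.0 165.0 [-0.6 -3.   4.5]
163.5 163.5 [-0.8 -2.2  4.9]
162.0 162.0 [-0.5 -3.8  5.4]
160.5 160.6 [-0.7 -4.3  4.8]
159.0 159.1 [ 0.1 -3.2  4.6]
157.5 157.6 [-1.  -3.8  4.8]
156.0 156.1 [-0.2 -3.6  5. ]
154.5 154.5 [-1.  -4.7  5.1]
153.0 153.0 [-0.4 -3.3  5.4]
151.5 151.5 [ 0.  -4.8  5.7]
150.0 150.1 [-0.2 -4.4  4.7]
148.5 148.6 [-0.6 -3.7  5.9]
147.0 147.1 [-0.  -3.1  4.8]
145.5 145.5 [-0.4 -4.1  6.1]
144.0 144.0 [-0.3 -4.3  5.7]
142.5 142.5 [-0.2 -3.9  4.6]
141.0 141.1 [-1.1 -5.4  5.2]
139.5 139.8 [-0.7 -3.9  7.1]
138.0 138.6 [-1.8 -3.8 10.9]
pause
40.3833
```

Run:
```python
from swing import *
f0=np.array([.28,-.47,-.34])
p=tf(ps,[(D,104-np.sqrt(215.5**2-(137.5-7-127)**2),138.)])[0]
for i in range(8):
    arm.sleep(.15);g=[]
    for _ in range(4): g.append(F()[2]-f0[2]);arm.sleep(.02)
    m=np.mean(g);print(p[2].round(2),monitor.current_eef_pos()[2].round(2),m.round(2),np.std(g).round(2))
    if m>12.3: break
    p[2]-=.35;arm.move_l(p,O,10)
print(monitor.current_time_s())
```

```text
138.0 138.58 9.93 0.09
137.65 138.44 11.96 0.48
137.3 138.25 12.84 0.68
41.5333
```

Run:
```python
from swing import *
import cv2
p=np.array(monitor.current_eef_pos());arm.move_l(p+[0,0,60],O,60)
arm.move_pose((430,-230,300),O);arm.sleep(.3)
print(F(),monitor.current_time_s())
t=optics.capture("top")["color"][:,:,::-1];s=optics.capture("scene")["color"][:,:,::-1]
a=cv2.resize(t[110:260,130:430],(400,200));b=cv2.resize(s[120:200,210:330],(800,533),interpolation=cv2.INTER_CUBIC)
v=np.zeros((600,800,3),np.uint8);v[:400]=b[60:460];v[400:,:400]=a
v[400:,400:]=cv2.resize(s[90:330,100:400],(400,200))
k=800/120
ps=(558.8,59,ps[2])
for z,col in((119,(0,255,0)),(112,(0,255,255))): pass
cv2.imwrite("pics/end.png",v)
```

```text
[0.43664987 0.18851342 0.31478242] 43.8917
```

View pics/end.png

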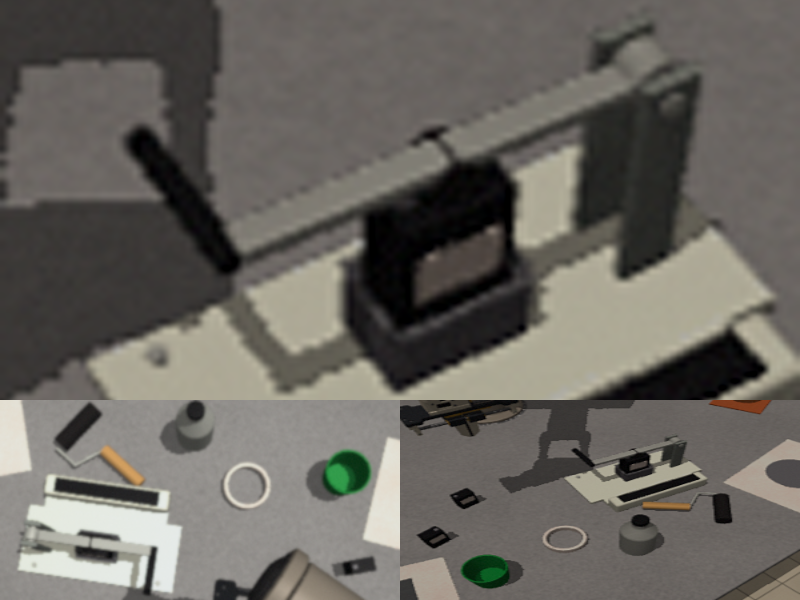

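The end picture shows the lever level over the seated, upright tank. The gripper is clear, and the tumbler, pot and tape look unmoved. I'm handing in.

```bash
python3 -c "
from rig import arm
arm.finish_job()"
```

```text
the job is handed in; nothing more can be done
```

The tank is in the bay and clamped down, and the job was handed in at about 44 s of the 72 s allowed. No verdict was reported.

**Loading:** I picked the largest of the three black boxes and lowered it under force guard. The first descent met the bay's flare (about 6 N sideways and 6 N up). I shifted 2.5 mm in +y and it went in freely, touched the sprung bed at about 2 N, and I let go. A picture showed it upright in the bay.

**Clamping:** I gripped the handle bar and swung the lever over, from 1.91 rad to about 0.23 rad. I then let go and pressed from above with closed fingertips. The push stayed near 5 N, then rose steeply at about 0.03 rad, which I took as the bottom stop. I stopped pressing at 12.8 N, inside the 11–14 N target.

**Last checks:** The final picture shows the tank upright and low in the bay, with the lever level on it. The bystanders look unmoved and the wrist force was back near zero.

**Not confirmed or off:**
- The clamp's holding force (more than 8.5 N needed) could not be measured directly; I inferred it from the push force.
- The swing force read about 5 N, slightly under the stated 6–8 N.
- My first camera fit of the bay was off by about 2 mm in y.

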